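# Mix the settled wood stain and hold up the loaded finishing caddy

## Task

The stain in the amber bottle has settled: pick the bottle up, turn it upside down in the air to mix it, then bring it upright again and set it down (do not drop it) in the empty pocket of the plywood carrying caddy, the one with only a cork pad in it, and let go. Then take the caddy by its handle and lift it, with both bottles standing in it, straight up about 10 cm clear of the bench. Finish while still holding it there, level and still, and leave the coasters, tools and offcut on the bench where they lie.

Things in the scene. Friction and masses are not known exactly. Their poses are not given: they have to be found in the camera images.
- bottle: closed amber stain bottle with a black cap, about 0.2 kg, standing on the bench at the start. Round: body 48 mm in diameter from the foot to 98 mm, then a shoulder; the cap is 33 mm in diameter, its top 124 mm above the foot. Origin: centre of the underside; z axis points from the foot to the cap (straight up while upright).
- caddy: loose plywood caddy, 0.3 kg empty: base 80 (its x) by 300 mm (its y), square open pockets centred at y = +110 and -110 mm, 62 mm wide inside, 72 outside, floor 8 mm and wall tops 45 mm above the bench. A post between them, 12 (x) by 34 mm (y), carries a handle bar along y. Origin: centre of the underside; z up. Its yaw starts within 0.35 rad of the world's.
- caddy_grip (a point): centre of the caddy's handle bar, on the caddy's z axis 187 mm above its underside. The bar is 16 mm thick (caddy x), 64 mm long (caddy y) and 26 mm high (174 to 200 mm above the underside); pinch it from above with the fingers closing along caddy x.
- pad: loose round cork pad, 55 mm in diameter, 4 mm thick, lying on the floor of the caddy's empty pocket (either one): it marks where the stain bottle goes. Origin: centre of its underside, which is 8 mm above the caddy's underside.
- glue: white glue bottle with an orange pointed nozzle, 48 mm in diameter, 165 mm high, about 0.2 kg, standing in the caddy's other pocket; it stays there. Origin: centre of the underside; z axis up to the nozzle.
- coaster0: bystander: dark wooden coaster with a honeycomb pattern, 92 mm in diameter, 6 mm thick, lying on the bench. Origin: centre of the underside.
- coaster1: bystander: dark wooden coaster with a honeycomb pattern, 92 mm in diameter, 6 mm thick, lying on the bench. Origin: centre of the underside.
- coaster2: bystander: dark wooden coaster with a honeycomb pattern, 92 mm in diameter, 6 mm thick, lying on the bench. Origin: centre of the underside.
- tape: bystander: black tape measure with yellow discs, 70 x 36 mm, 60 mm high. Origin: centre of the underside.
- screwdriver: bystander: screwdriver with a red handle lying on the bench along its x axis, 200 mm long, 26 mm thick. Origin: under its middle.
- offcut: bystander: strip of light wood, 150 (its x) x 35 mm, 18 mm high. Origin: centre of the underside.
- marker: bystander: black marker pen lying on the bench along its x axis, 140 mm long, 16 mm thick. Origin: under its middle.
Not all that is in view belongs to the job. What is meant by the pad is not black, grey or red, and is the larger of those in its own colour.

How it is judged:
By the outcome, as a careful person would: the job done as asked, in the order asked, and still so for the second after the job is handed in, while the arm keeps its last pose, push and grip.
It also fails if it takes over 72 s, if anything falls off the work surface, if the arm or the gripper's body presses on something with over 40 N, if the wrist force passes 120 N, or if a joint passes its speed limit or range.

## Robot

A 6-joint arm with a two-finger parallel gripper is mounted at the origin on the work surface. World frame = base frame: x ahead of the robot, y to its left, z up, the work surface at z = 0. Lengths are in m, angles in degrees, forces in N, time in s.
With the tool pointing down it reaches from about 0.3 to 0.75 m from the base axis. Payload 8.5 kg.
Tool frame: the origin (TCP) lies midway between the tips of the shut fingers; the grasp point (between the pads) lies 19 mm behind it (env.grasp_offset is the distance from the TCP to the grasp point, in m); z points along the fingers, y is the line along which they close (so a half turn about z gives the same grasp; the last joint's range is limited). The gripper opens to 85 mm and grips with 20 to 120 N. Pads are 22 mm wide; open, the fingers measure 114 mm over their backs; the gripper's body (76 mm by 85 mm) begins 54 mm behind the grasp point. The pads swing forward as they close: fully open they stand 13 mm farther back than shut.
Start: joints at [-87.794, 21.807, 74.336, -0, 83.858, -12.336], TCP at [0.138, -0.532, 0.231] pointing down, gripper open.
Joint ranges: [-178.18, 178.18], [-50.72, 133.34], [12.68, 142.11], [-81.47, 261.47], [9.98, 163.14], [-165.26, 165.26]. Speed limits (degrees/s): [136.94, 136.94, 180, 180, 180, 180].

## Interface

Orientations are given as a 3x3 rotation matrix whose columns are the frame's x, y, z axes.
In Python, from rig import env gives the robot as it stands.
- The arm moves only by the tool servo_tool, never from a script. Its argument "deltas" is text: rows parted by semicolons, each of 7 numbers parted by spaces: the opening, from 0 (shut) to 1 (fully open), then the shift along the tool's x, y, z in mm, then the turn, a rotation vector about the tool's x, y, z in rad. A call has 1 to 8 rows; each row shifts and turns the commanded pose from where the row before left it, along the tool's axes as they then stand; what a row does not reach is not made up. A row lasts 1/12 s, in which the tool goes at most 41.7 mm and 7.16 degrees, less where a joint would pass 70% of its speed; a pose out of reach is approached as far as the arm can. A call is refused whole if a number of a shift passes 41.7 or a number of a turn 0.125, either way. A call with a gripper value outside its range is refused whole. The fingers move at their own pace and stop on an object; "newtons" is the grip in N (left out, the last holds). Time passes only in rows, so rows that do not move let the fingers close. It gives the time, the measured TCP pose, the force, the opening and the grip force at its end, in the units of the state.
- env.observe(): the state, without advancing time (a new reading comes with each control period).
- env.get_image(name): name is "side" or "top"; returns a dict with "img" (420x560x3 uint8, red, green, blue), "depth" (420x560 float32, m along the optical axis (not along the pixel's ray), 0 where there is no reading), "camera_matrix" (3x3 intrinsics, pixels), "world_to_cam" (4x4, takes a point from world to camera coordinates). Camera axes: x right, y down, z forward; pixel columns grow to the right and rows downward; lengths in m; the calibration is good to about 2 mm. A picture is of the moment at which its call begins.
- env.close_job(): hands the job in; it is judged then, once.
Trained networks look in a picture, given as the dict that the camera call returned (one of the last four; its "shot" number tells which), for a name from the list of things; names that differ only in an ending like _2 or _b are one class to them, and where a whole thing is asked for, a point or a joint stands for the part that bears it (a point fixed in the world has none). Each returns a list of dicts, best first, with "conf" (0 to 1); they miss things now and then, are a little off and sometimes report something else, mostly with a low value. They report only what shows in the picture. A call takes as long as a camera call. They do not tell look-alikes from the thing itself.
- env.spot_in(name, picture): "bbox" ([centre column, centre row, width, height] in pixels, round what is visible of it).
- env.spot_point(name, picture): "uv" ([column, row] in pixels: a listed point, or the origin of a listed thing).
The state is a dict: "time_s": time; "q": joint angles; "qvel": joint speeds; "joint_efforts": joint torques, N m; "position": TCP position; "tool_rot": TCP orientation; "ft_force": force on the tool from outside, world axes, zero at the start; "wrist_torque": the same for the moment, N m; "grip_width": finger opening in m; "gripper_force": force on a finger pad.
Only numpy, scipy, OpenCV 4.12 (cv2) and the standard library are available. Lean on these libraries where they do the work, as an engineer would, in place of code of your own. Each camera call takes 0.05 s, during which the arm holds its last target. There are 200 camera calls.

## Working session

There is one attempt and no reset: what is moved stays moved. The work goes in short steps, Python scripts to look and compute and a tool call to move; the robot and the scene stay as the last step left them, time stands still between calls to the robot, and variables do not carry over. Pictures are saved under pics/ and viewed, at most 10 in all, crops included, and the job is handed in when it is done.

Besides the shell and the picture viewer there is one more tool, called after "Request:" as name(argument=value, ...), one argument or row to a line, values as JSON. servo_tool: Moves the arm, as the interface text tells. Its arguments: {"type":"object","properties":{"deltas":{"type":"string"},"newtons":{"type":"number"}},"required":["deltas"]}

```bash
ls; mkdir -p pics; cat > h.py <<'E'
import numpy as np, cv2
from rig import env
def shot(n): return env.get_image(n)
def save(p,f,box=None,s=1):
    im=p["img"][:,:,::-1]
    if box: im=im[box[1]:box[3],box[0]:box[2]]
    cv2.imwrite("pics/"+f,cv2.resize(im,None,fx=s,fy=s,interpolation=cv2.INTER_CUBIC))
def ray(p,uv):
    K=p["camera_matrix"];T=np.linalg.inv(p["world_to_cam"])
    d=T[:3,:3]@np.linalg.solve(K,[uv[0],uv[1],1.]);return T[:3,3],d
def onz(p,uv,z):
    o,d=ray(p,uv);return o+d*(z-o[2])/d[2]
def cloud(p):
    d=p["depth"];v,u=np.indices(d.shape)
    K=p["camera_matrix"];T=np.linalg.inv(p["world_to_cam"])
    c=np.stack([(u-K[0,2])/K[0,0]*d,(v-K[1,2])/K[1,1]*d,d],-1)
    w=c@T[:3,:3].T+T[:3,3];w[d==0]=np.nan;return w
E
cat > a.py <<'E'
from h import *
np.set_printoptions(precision=4,suppress=True)
o=env.observe();print(o["time_s"],o["position"],o["tool_rot"].tolist() if hasattr(o["tool_rot"],'tolist') else o["tool_rot"],o["grip_width"],env.grasp_offset)
for n in("top","side"):
    p=shot(n);save(p,n+"0.png",s=1.4)
    print(n,np.linalg.inv(p["world_to_cam"])[:3,3])
    for t in["bottle","caddy","caddy_grip","pad","glue","coaster0","tape","screwdriver","offcut","marker"]:
        b=env.spot_in(t,p)[:4];s=env.spot_point(t,p)[:3]
        print(t,[(np.round(x["bbox"]).tolist(),round(x["conf"],2)) for x in b],[(np.round(x["uv"]).tolist(),round(x["conf"],2),onz(p,x["uv"],.187 if t=="caddy_grip" else .008 if t=="pad" else 0)[:2]) for x in s])
E
python3 a.py
```

```text
pics
0.0 [ 0.1381 -0.5321  0.2307] [[0.9679695044478882, 0.2510677894277322, -5.975601755303857e-05], [0.2510676004247142, -0.9679684234458484, 0.0014802799514480175], [0.0003138086770420363, -0.0014478686509852821, -0.9999989025996396]] 0.08528906628195676 0.0187
top [ 0.3867 -0.0296  1.3338]
bottle [([335.0, 219.0, 25.0, 14.0], 0.69)] [([332.0, 224.0], 0.53, array([ 0.512 , -0.1849]))]
caddy [([226.0, 221.0, 102.0, 50.0], 0.85)] [([222.0, 223.0], 0.75, array([0.5074, 0.158 ]))]
caddy_grip [([224.0, 220.0, 101.0, 57.0], 0.84)] [([215.0, 212.0], 0.83, array([0.5187, 0.1535])), ([258.0, 206.0], 0.2, array([0.5377, 0.0375]))]
pad [([190.0, 232.0, 22.0, 16.0], 0.7), ([134.0, 197.0, 17.0, 21.0], 0.57), ([153.0, 217.0, 20.0, 19.0], 0.47)] [([135.0, 196.0], 0.82, array([0.5838, 0.4356])), ([152.0, 214.0], 0.8, array([0.529 , 0.3776])), ([152.0, 248.0], 0.55, array([0.4232, 0.3713]))]
glue [([258.0, 206.0, 17.0, 19.0], 0.71), ([189.0, 232.0, 18.0, 15.0], 0.56)] [([222.0, 221.0], 0.72, array([0.5128, 0.1589])), ([256.0, 206.0], 0.51, array([0.5635, 0.0548]))]
coaster0 [([266.0, 155.0, 26.0, 
[... 1550 characters left out ...]
3038, 0.3084]))]
coaster0 [([217.0, 215.0, 30.0, 21.0], 0.9), ([194.0, 259.0, 36.0, 21.0], 0.86), ([330.0, 261.0, 34.0, 18.0], 0.78)] [([214.0, 216.0], 0.91, array([ 0.7229, -0.1879])), ([193.0, 259.0], 0.9, array([0.7379, 0.0262])), ([330.0, 261.0], 0.65, array([0.3783, 0.0182]))]
tape [([173.0, 301.0, 32.0, 38.0], 0.67), ([279.0, 201.0, 19.0, 39.0], 0.49)] [([175.0, 308.0], 0.61, array([0.7368, 0.2067]))]
screwdriver [([381.0, 349.0, 92.0, 54.0], 0.61)] [([377.0, 351.0], 0.85, array([0.3001, 0.3025]))]
offcut [([334.0, 202.0, 21.0, 27.0], 0.72)] [([333.0, 204.0], 0.89, array([ 0.3559, -0.2753]))]
marker [([257.0, 173.0, 7.0, 19.0], 0.53)] [([254.0, 174.0], 0.59, array([ 0.6292, -0.4738]))]
```

View pics/top0.png

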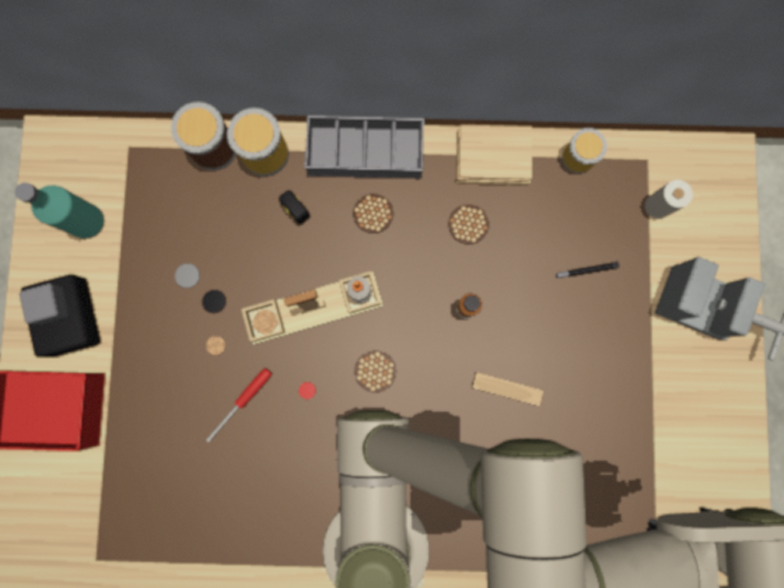

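View pics/side0.png

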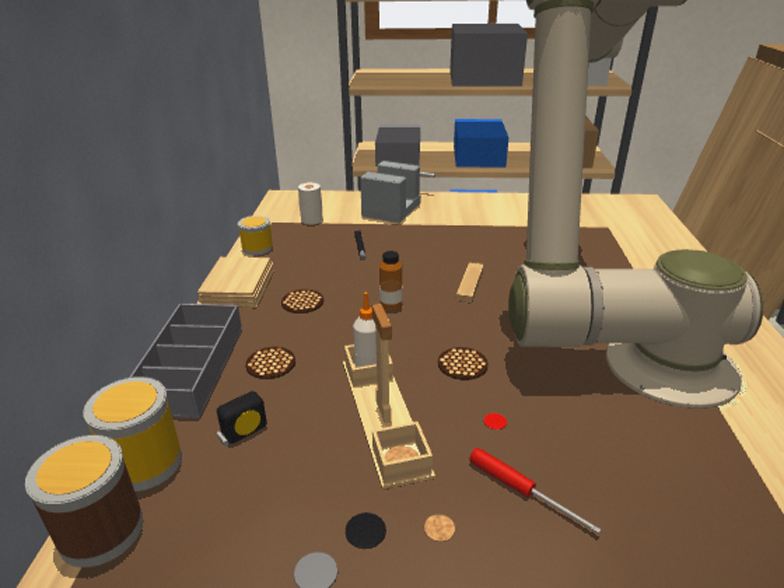

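Top view (784x588 scale): the amber bottle is at (468,306) and the caddy at (313,307). The pad candidates are cork in the left pocket (265,321), a smaller cork on the bench (215,345), black (214,301), grey (187,275) and red (307,390). The cork disc in the pocket fits: it is cork-coloured and the larger of the two. I'll confirm it in a crop and measure with depth.

```bash
cat > b.py <<'E'
from h import *
from scipy.optimize import least_squares
np.set_printoptions(precision=4,suppress=True)
p=shot("top");q=shot("side");save(p,"crop.png",(120,170,290,270),4.5)
W=[cloud(p),cloud(q)]
def near(w,c,r,z0,z1): 
    m=(np.hypot(w[...,0]-c[0],w[...,1]-c[1])<r)&(w[...,2]>z0)&(w[...,2]<z1);return w[m]
for n,w in zip(("top","side"),W):
    print(n,"bench z",np.nanmedian(near(w,(.45,-.05),.05,-.03,.03)[:,2]))
    for nm,c in(("bottle",(.525,-.189)),("glue",(.545,.05))):
        a=near(w,c,.05,.116 if nm=="bottle" else .13,.2)
        print(nm,"top",len(a),a.mean(0) if len(a) else 0, a[:,2].max() if len(a) else 0)
        a=near(w,c,.05,.02 if nm=="bottle" else .06,.085)
        if len(a)>8:
            f=least_squares(lambda x:np.hypot(a[:,0]-x[0],a[:,1]-x[1])-.024,c,loss="soft_l1",f_scale=.002);print(nm,len(a),f.x,np.median(abs(f.fun)))
    a=near(w,(.51,.155),.06,.19,.215)
    if len(a)>3: print("bar",len(a),cv2.minAreaRect(a[:,:2].astype(np.float32)),a[:,:2].mean(0))
    a=near(w,(.51,.155),.18,.038,.052);print("walls",len(a),cv2.minAreaRect(a[:,:2].astype(np.float32)))
    a=near(w,(.51,.155),.18,.005,.052);print("base",len(a),cv2.minAreaRect(a[:,:2].astype(np.float32)))
E
python3 b.py
```

```text
top bench z -1.4142554180640587e-05
bottle top 104 [ 0.5233 -0.1847  0.123 ] 0.12831231215128747
bottle 47 [ 0.5238 -0.1853] 0.0001480462116072341
glue top 48 [0.5497 0.0479 0.1438] 0.17367427961052329
glue 16 [0.5517 0.0486] 0.00018330964220138538
bar 147 ((0.5170962810516357, 0.1536603420972824), (0.01667185127735138, 0.063990518450737), 18.22195816040039) [0.5167 0.1531]
walls 338 ((0.517183780670166, 0.1537896990776062), (0.0727679654955864, 0.2921886146068573), 17.96811294555664)
base 2144 ((0.5095051527023315, 0.15372227132320404), (0.34038403630256653, 0.35291945934295654), 75.60912322998047)
side bench z 0.0005833332133989844
bottle top 80 [ 0.5232 -0.1779  0.1223] 0.1259375315115001
bottle 303 [ 0.5234 -0.1836] 0.0011151590275449118
glue top 100 [0.5503 0.0556 0.1462] 0.17313054266189498
glue 131 [0.5506 0.05  ] 0.0008590272836326261
bar 170 ((0.5164962410926819, 0.1569022536277771), (0.01687423326075077, 0.06529298424720764), 18.23403549194336) [0.5159 0.1623]
walls 677 ((0.5157943367958069, 0.157100111246109), (0.07307583093643188, 0.294563353061676), 18.037456512451172)
base 3402 ((0.4726683497428894, 0.14781494438648224), (0.23228901624679565, 0.3179175555706024), 4.790531635284424)
```

View pics/crop.png

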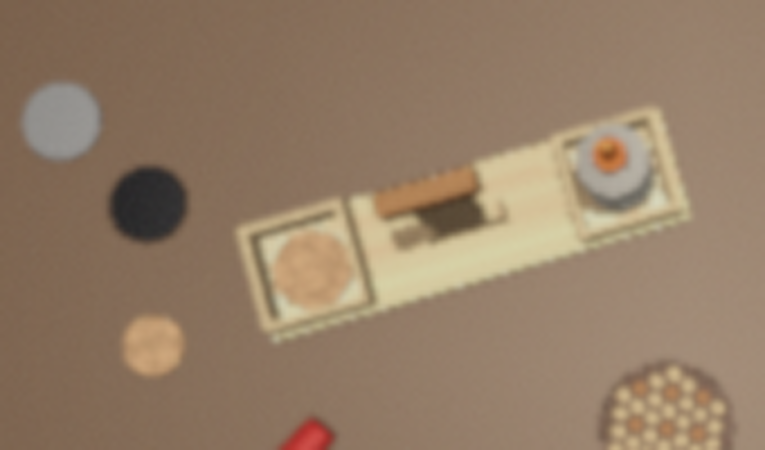

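Crop: the cork disc in the pocket, at crop pixel (313,270), is clearly larger than the bench cork at (153,345), so the +y pocket is the goal. The plan is to grip the bottle with the tool horizontal, so that rolling about tool z inverts it. I need to learn the wrist kinematics first.

Request:
servo_tool(
  deltas="1 0 0 -30 0 0 0;1 0 0 -30 0 0 0;1 0 0 -20 0 0.1 0;1 0 0 0 0 0.1 0;1 0 0 0 0 0.1 0;1 0 0 0 0 0.1 0",
)

```text
time_s: 2.7
position: [0.1381, -0.5325, 0.3123]
tool_rot: [[0.89, 0.251, 0.381], [0.232, -0.968, 0.097], [0.393, 0.002, -0.919]]
ft_force: [0.4, -1.0, 0.3]
grip_width: 0.0856
gripper_force: 0.0
```

```bash
cat > s.py <<'E'
from h import *
import json
o=env.observe();r=lambda x,k=3:np.round(np.array(x),k).tolist()
print(r(o["time_s"]),"q",r(o["q"],2),"p",r(o["position"],4),"R",r(o["tool_rot"]),"w",r(o["grip_width"],4),"gf",r(o["gripper_force"],1),"F",r(o["ft_force"],1))
open("log.txt","a").write(json.dumps([list(map(float,o["q"])),list(map(float,o["position"])),np.array(o["tool_rot"]).tolist()])+"\n")
E
python3 s.py
```

```text
2.7 q [-98.03, 20.76, 66.04, 21.8, 101.54, -19.78] p [0.1381, -0.5325, 0.3123] R [[0.89, 0.251, 0.381], [0.232, -0.968, 0.097], [0.393, 0.002, -0.919]] w 0.0856 gf 0.0 F [0.4, -1.0, 0.3]
```

Request:
servo_tool(
  deltas="1 0 0 0 0 0.12 0;1 0 0 0 0 0.12 0;1 0 0 0 0 0.12 0;1 0 0 0 0 0.12 0;1 0 0 0 0 0.12 0;1 0 0 0 0 0.12 0;1 0 0 0 0 0.12 0;1 0 0 0 0 0.12 0",
)

```text
time_s: 3.37
position: [0.1373, -0.5327, 0.3116]
tool_rot: [[0.197, 0.25, 0.948], [0.052, -0.968, 0.244], [0.979, 0.001, -0.204]]
ft_force: [0.0, 0.3, 0.4]
grip_width: 0.0852
gripper_force: 0.0
```

```bash
python3 s.py
```

```text
3.367 q [-111.36, 33.55, 75.83, 64.27, 118.19, -29.83] p [0.1373, -0.5327, 0.3116] R [[0.197, 0.25, 0.948], [0.052, -0.968, 0.244], [0.979, 0.001, -0.204]] w 0.0852 gf 0.0 F [0.0, 0.3, 0.4]
```

Request:
servo_tool(
  deltas="1 0 0 0 0 0.12 0;1 0 0 0 0 0.077 0;1 0 -30 0 0 0 0;1 0 -30 10 0 0 0;1 0 -30 10 0 0 0;1 0 -30 10 0 0 0;1 0 0 0 0 0 0",
)

```text
time_s: 3.95
position: [0.1379, -0.4048, 0.3114]
tool_rot: [[0.012, 0.252, 0.968], [-0.0, -0.968, 0.252], [1.0, -0.003, -0.011]]
ft_force: [0.1, -0.5, 0.6]
grip_width: 0.0853
gripper_force: 0.0
```

```bash
python3 s.py
```

```text
3.95 q [-117.43, 27.52, 99.14, 61.19, 122.0, -45.16] p [0.1379, -0.4048, 0.3114] R [[0.012, 0.252, 0.968], [-0.0, -0.968, 0.252], [1.0, -0.003, -0.011]] w 0.0853 gf 0.0 F [0.1, -0.5, 0.6]
```

```bash
cat > kin.py <<'E'
import numpy as np, json
from scipy.optimize import least_squares
from scipy.spatial.transform import Rotation as Ro
def Rz(a):return Ro.from_euler('z',a,degrees=True).as_matrix()
def Ry(a):return Ro.from_euler('y',a,degrees=True).as_matrix()
Z0=np.array(json.load(open("kin.json"))) if __import__("os").path.exists("kin.json") else None
LO=np.array([-178.18,-50.72,12.68,-81.47,9.98,-165.26]);HI=np.array([178.18,133.34,142.11,261.47,163.14,165.26])
def fk(q,P):
    # P: a1,e,d1, L2, a3,L3, wx,wy, Lt, c6
    a1,e,d1,L2,a3,L3,wx,wy,Lt,c6=P
    A=Rz(q[0]);B=A@Ry(q[1]);C=A@Ry(q[1]+q[2]);D=C@Rz(q[3]);E=D@Ry(q[4]);
    p=A@[a1,e,d1]+B@[0,0,L2]+C@[a3,0,L3]+D@[0,wy,0]+E@[wx,0,Lt]
    return p,E@Rz(q[5]+c6)
def data():
    L=[json.loads(l) for l in open("log.txt")]
    L.append([[-87.794,21.807,74.336,0,83.858,-12.336],[.1381,-.5321,.2307],[[0.96797,0.25107,0],[0.25107,-0.96797,0.00148],[0.0003,-0.00145,-1]]]);return L
def fit():
    L=data()
    def res(P):
        r=list(1e-3*(P-np.array([0,-.1,.2,.4,0,.4,0,0,.2,0])))[:9]
        for q,p,R in L:
            a,b=fk(q,P);r+=list((a-p)*1)+list(.1*(b-np.array(R)).ravel())
        return r
    best=min((least_squares(res,[0,s,.2,.4,0,.4,0,0,.2,c]) for c in(0,90,180,-90) for s in(-.1,.1)),key=lambda f:f.cost)
    json.dump(list(best.x),open("kin.json","w"));return best
def ik(p,R,q0,P):
    f=least_squares(lambda q:np.r_[(fk(q,P)[0]-p)*5,(fk(q,P)[1]-R).ravel()],np.clip(q0,LO+1,HI-1),bounds=(LO,HI),x_scale=50)
    return f.x,f.cost
if __name__=="__main__":
    f=fit();np.set_printoptions(precision=4,suppress=True)
    print(f.cost,f.x)
    for q,p,R in data(): a,b=fk(q,f.x);print((a-p)*1000,abs(b-np.array(R)).max())
    P=f.x;q0=np.array(data()[-2][0]);U=np.array([0,0,1.])
    def H(az,roll=0):
        z=np.array([np.cos(np.radians(az)),np.sin(np.radians(az)),0]);y=np.cross(z,U)
        return np.c_[U,y,z]@Rz(roll)
    for nm,(x,y),z in(("bottle",(.5236,-.1845),.08),("pocket",(.4825,.2598),.092)):
      for az in(-40,-20,0,18,35,60):
        q=q0;c=0
        for h in(.31,.2,z):
            R=H(az);q,c=ik(np.array([x,y,h])+R[:,2]*.019,R,q,P)
        print(nm,az,q,"%.1e"%c)
E
python3 kin.py
```

```text
1.1858326438484116e-07 [-0.001   0.1172  0.1291  0.5382  0.103   0.352   0.0007  0.0003  0.258
 90.0003]
[ 0.1386  0.1347 -0.0987] 4.9711748860981064e-06
[-0.0479 -0.0175  0.0291] 5.027829375596525e-06
[-0.0344  0.0982 -0.0231] 5.135650322139751e-06
[ 0.0027 -0.1904  0.0927] 0.0014625596422736993
bottle -40 [-25.1927  56.9395 127.2965 194.8461  94.095  -88.9159] 1.5e-27
bottle -20 [-40.6745  59.0534 131.7113 158.9872 100.064  -93.8405] 5.5e-27
bottle 0 [-53.1421  57.1447 127.8104 126.755   92.9698 -93.9685] 2.8e-30
bottle 18 [-58.4297  54.6368 118.9193 103.4877  88.491  -83.7349] 2.0e-18
bottle 35 [-59.2401  53.946  108.2069  85.9632  91.2984 -72.1989] 1.3e-19
bottle 60 [-56.1127  55.9431  91.0315  67.6587 103.8795 -59.7286] 1.2e-19
pocket -40 [-74.4965 -50.72   142.11    66.5595  71.0506  13.9228] 1.5e+00
pocket -20 [  37.0705   52.3473  113.3894  237.8837   82.3031 -102.045 ] 6.5e-31
pocket 0 [ 27.6691  54.1218 125.1718 207.6709  89.3743 -90.3284] 1.2e-28
pocket 18 [ 14.3342  56.9141 132.0605 176.2889  98.956  -90.5788] 1.6e-27
pocket 35 [  1.1445  57.297  132.77   145.732   98.3467 -95.6487] 4.7e-28
pocket 60 [-10.3458  53.6629 123.4515 109.6312  89.0298 -87.2826] 9.5e-19
```

```bash
cat > plan.py <<'E'
from kin import *
from rig import env
U=np.array([0,0,1.]);np.set_printoptions(precision=4,suppress=True)
def H(az,tilt=20):
    a,t=np.radians([az,tilt]);z=np.array([np.cos(a)*np.cos(t),np.sin(a)*np.cos(t),-np.sin(t)])
    y=np.cross(z,U);y/=np.linalg.norm(y);return np.c_[np.cross(y,z),y,z]
def plan(wps,cur=None):
    """wps: list of (name,p,R). prints turn (tool frame, made first) then shift (in the turned tool frame, mm)"""
    o=env.observe();p=np.array(o["position"]);R=np.array(o["tool_rot"]);q=np.array(o["q"])
    P=Z0
    for nm,p2,R2 in wps:
        rv=Ro.from_matrix(R.T@R2).as_rotvec();s=R2.T@(p2-p)*1000
        # IK check along: turn, then shift
        qs=[];bad=0
        for t in np.linspace(.1,1,10):
            q,c=ik(p,R@Ro.from_rotvec(rv*t).as_matrix(),q,P);qs.append(q);bad=max(bad,c)
        for t in np.linspace(.1,1,10):
            q,c=ik(p+(p2-p)*t,R2,q,P);qs.append(q);bad=max(bad,c)
        qs=np.array(qs);print(nm,"turn",rv,"|%.3f|"%np.linalg.norm(rv),"shift",s.round(1),"to",p2,"q",q.round(0),"q4",qs[:,3].min().round(),qs[:,3].max().round(),"maxstep",abs(np.diff(qs,axis=0)).max().round(1),"bad %.0e"%bad)
        p,R=p2,R2
E
cat > p1.py <<'E'
from plan import *
B=np.array([.5236,-.1845,.08]);R=H(18);d=R[:,2]
K=np.array([.4825,.2598,.094]);
g=.022
Rinv=Ro.from_rotvec(np.pi*np.array([np.cos(np.radians(18)),np.sin(np.radians(18)),0])).as_matrix()@R
plan([("pre",B+d*(g-.11),R),("grasp",B+d*g,R),("lift",B+d*g+[-.05,.05,.25],R),
("inv",B+d*g+[-.05,.05,.25],Rinv),("back",B+d*g+[-.05,.05,.25],R),
("over",K+d*g+[0,0,.2],R),("place",K+d*g,R),("retreat",K+d*(g-.12),R)])
E
python3 p1.py
```

```text
pre turn [ 0.0585 -0.3376 -0.0139] |0.343| shift [-68.7 -90.3 399.8] to [ 0.445  -0.2101  0.1101] q [-72.  36. 124.  83.  71. -69.] q4 51.0 83.0 maxstep 6.6 bad 3e-28
grasp turn [0. 0. 0.] |0.000| shift [ -0.   0. 110.] to [ 0.5433 -0.1781  0.0725] q [-56.  42. 118.  98.  66. -69.] q4 83.0 98.0 maxstep 1.7 bad 4e-26
lift turn [0. 0. 0.] |0.000| shift [ 223.9  -63.  -115.7] to [ 0.4933 -0.1281  0.3225] q [-58.   5. 113.  78.  69. -23.] q4 78.0 98.0 maxstep 5.2 bad 1e-18
inv turn [ 1.0745 -0.      2.9521] |3.142| shift [0. 0. 0.] to [ 0.4933 -0.1281  0.3225] q [-58.  30. 127. 110. 103. 114.] q4 76.0 110.0 maxstep 15.1 bad 3e-19
back turn [-1.0745  0.     -2.9521] |3.142| shift [0. 0. 0.] to [ 0.4933 -0.1281  0.3225] q [-58.   5. 113.  78.  69. -23.] q4 76.0 104.0 maxstep 16.9 bad 5e-20
over turn [0. 0. 0.] |0.000| shift [  10.7 -372.3  134.8] to [0.5022 0.2662 0.2865] q [ 15.   9. 116. 168.  15. -79.] q4 78.0 168.0 maxstep 23.1 bad 6e-20
place turn [0. 0. 0.] |0.000| shift [-187.9    0.    68.4] to [0.5022 0.2662 0.0865] q [ 15.  40. 129. 176.  60. -89.] q4 168.0 176.0 maxstep 4.6 bad 7e-24
retreat turn [0. 0. 0.] |0.000| shift [  -0.    0. -120.] to [0.3949 0.2313 0.1275] q [ 16.  31. 142. 179.  61. -90.] q4 175.0 179.0 maxstep 3.1 bad 4e-03
```

Request:
servo_tool(
  deltas="1 0 0 0 0.0195 -0.1125 -0.0046;1 0 0 0 0.0195 -0.1125 -0.0046;1 0 0 0 0.0195 -0.1125 -0.0046;1 -5 -7 30 0 0 0;1 -6 -8 35 0 0 0;1 -6 -8 35 0 0 0;1 -6 -8 35 0 0 0;1 -6 -8 35 0 0 0",
)

```text
time_s: 4.62
position: [0.2683, -0.325, 0.2244]
tool_rot: [[0.328, 0.308, 0.893], [0.11, -0.951, 0.288], [0.938, 0.004, -0.346]]
ft_force: [0.8, -1.5, 0.1]
grip_width: 0.0854
gripper_force: 0.0
```

Request:
servo_tool(
  deltas="1 -6 -8 35 0 0 0;1 -6 -8 35 0 0 0;1 -6 -8 35 0 0 0;1 -6 -8 35 0 0 0;1 -6 -8 35 0 0 0;1 -6 -8 35 0 0 0;1 -4 -3 20 0 0 0;1 0 0 0 0 0 0",
)

```text
time_s: 5.28
position: [0.4457, -0.2127, 0.1066]
tool_rot: [[0.327, 0.312, 0.892], [0.108, -0.95, 0.293], [0.939, 0.0, -0.345]]
ft_force: [0.3, 0.4, -0.3]
grip_width: 0.0853
gripper_force: 0.0
```

```bash
python3 s.py; python3 p1.py | head -2; python3 - <<'E'
from h import *
p=shot("side");save(p,"pre.png",(170,80,450,290),2.8)
E
```

```text
5.283 q [-72.18, 36.75, 123.88, 82.7, 71.15, -69.49] p [0.4457, -0.2127, 0.1066] R [[0.327, 0.312, 0.892], [0.108, -0.95, 0.293], [0.939, 0.0, -0.345]] w 0.0853 gf 0.0 F [0.3, 0.4, -0.3]
pre turn [-0.0033  0.0029  0.0013] |0.005| shift [ 3.3 -2.8 -1.1] to [ 0.445  -0.2101  0.1101] q [-72.  36. 124.  83.  71. -69.] q4 83.0 83.0 maxstep 0.1 bad 1e-21
grasp turn [0. 0. 0.] |0.000| shift [ -0.   0. 110.] to [ 0.5433 -0.1781  0.0725] q [-56.  42. 118.  98.  66. -69.] q4 83.0 98.0 maxstep 1.7 bad 2e-22
```

View pics/pre.png

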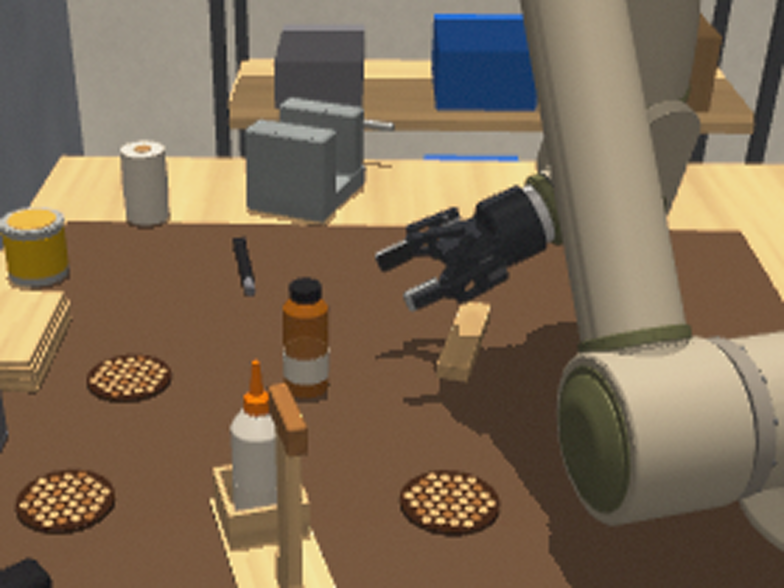

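The open fingers, at (410,275) in the crop, face the amber bottle at (306,340), and the way in is clear. I'll advance, then close.

Request:
servo_tool(
  deltas="1 3 -3 10 0 0 0;1 0 0 20 0 0 0;1 0 0 20 0 0 0;1 0 0 20 0 0 0;1 0 0 20 0 0 0;1 0 0 19 0 0 0;1 0 0 0 0 0 0",
)

```text
time_s: 5.92
position: [0.5429, -0.1806, 0.0734]
tool_rot: [[0.325, 0.31, 0.893], [0.111, -0.951, 0.289], [0.939, 0.005, -0.344]]
ft_force: [-1.0, 0.6, 0.7]
grip_width: 0.0857
gripper_force: 0.0
```

Request:
servo_tool(
  deltas="0 0 0 0 0 0 0;0 0 0 0 0 0 0;0 0 0 0 0 0 0;0 0 0 0 0 0 0;0 0 0 0 0 0 0;0 0 0 0 0 0 0;0 0 0 0 0 0 0;0 0 0 0 0 0 0",
  newtons=45,
)

```text
time_s: 6.58
position: [0.5416, -0.181, 0.074]
tool_rot: [[0.325, 0.308, 0.894], [0.109, -0.951, 0.288], [0.939, 0.004, -0.343]]
ft_force: [-2.5, -1.6, 6.2]
grip_width: 0.0472
gripper_force: 45.0
```

Request:
servo_tool(
  deltas="0 5 0 -2 0 0 0;0 10 0 -4 0 0 0;0 10 0 -4 0 0 0;0 0 0 0 0 0 0",
)

```text
time_s: 6.92
position: [0.5406, -0.1806, 0.1015]
tool_rot: [[0.326, 0.309, 0.893], [0.11, -0.951, 0.288], [0.939, 0.004, -0.344]]
ft_force: [0.5, -0.6, -2.9]
grip_width: 0.0467
gripper_force: 45.9
```

```bash
python3 s.py; cat > look.py <<'E'
import sys
from h import *
from scipy.spatial import cKDTree
p=shot(sys.argv[1]);save(p,sys.argv[2],tuple(map(int,sys.argv[3].split(","))),float(sys.argv[4]))
E
python3 look.py side grasp.png 200,130,390,270 4
```

```text
6.917 q [-56.37, 38.21, 117.26, 95.61, 65.22, -64.16] p [0.5406, -0.1806, 0.1015] R [[0.326, 0.309, 0.893], [0.11, -0.951, 0.288], [0.939, 0.004, -0.344]] w 0.0467 gf 45.9 F [0.5, -0.6, -2.9]
```

View pics/grasp.png

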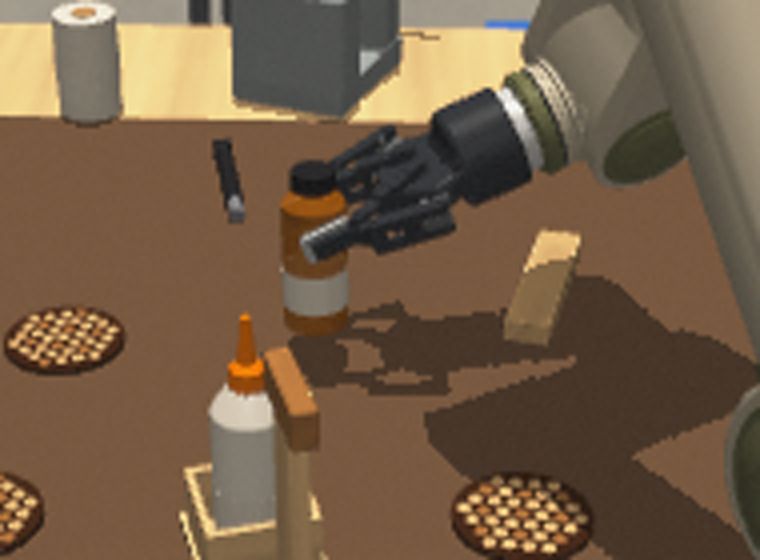

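The bottle is gripped, upright and off the bench, about (315,250) in the crop. Next I'll lift and invert it.

Request:
servo_tool(
  deltas="0 13 -3 -7 0 0 0;0 26 -7 -14 0 0 0;0 26 -7 -14 0 0 0;0 26 -7 -14 0 0 0;0 26 -7 -14 0 0 0;0 26 -7 -14 0 0 0;0 26 -7 -14 0 0 0;0 26 -7 -14 0 0 0",
)

```text
time_s: 7.63
position: [0.494, -0.1396, 0.3199]
tool_rot: [[0.328, 0.308, 0.893], [0.108, -0.951, 0.289], [0.938, 0.002, -0.346]]
ft_force: [0.4, 0.1, -1.6]
grip_width: 0.0468
gripper_force: 46.1
```

Request:
servo_tool(
  deltas="0 13 -4 -7 0 0 0;0 0 0 0 0.02 0 0.0551;0 0 0 0 0.041 0 0.1128;0 0 0 0 0.041 0 0.1128;0 0 0 0 0.041 0 0.1128;0 0 0 0 0.041 0 0.1128;0 0 0 0 0.041 0 0.1128;0 0 0 0 0.041 0 0.1128",
)

```text
time_s: 8.3
position: [0.4913, -0.1371, 0.3333]
tool_rot: [[0.532, 0.216, 0.819], [-0.524, -0.675, 0.519], [0.665, -0.705, -0.246]]
ft_force: [0.1, 0.3, -2.3]
grip_width: 0.0467
gripper_force: 46.1
```

Request:
servo_tool(
  deltas="0 0 0 0 0.041 0 0.1128;0 0 0 0 0.041 0 0.1128;0 0 0 0 0.041 0 0.1128;0 0 0 0 0.041 0 0.1128;0 0 0 0 0.041 0 0.1128;0 0 0 0 0.041 0 0.1128;0 0 0 0 0.041 0 0.1128;0 0 0 0 0.041 0 0.1128",
)

```text
time_s: 8.97
position: [0.4914, -0.1373, 0.3332]
tool_rot: [[0.61, -0.056, 0.79], [-0.776, 0.162, 0.61], [-0.162, -0.985, 0.055]]
ft_force: [-0.5, -0.3, -2.0]
grip_width: 0.0469
gripper_force: 46.1
```

```bash
python3 s.py
```

```text
8.967 q [-62.22, 21.86, 109.62, 85.8, 99.49, 57.79] p [0.4914, -0.1373, 0.3332] R [[0.61, -0.056, 0.79], [-0.776, 0.162, 0.61], [-0.162, -0.985, 0.055]] w 0.0469 gf 46.1 F [-0.5, -0.3, -2.0]
```

Request:
servo_tool(
  deltas="0 0 0 0 0.041 0 0.1128;0 0 0 0 0.041 0 0.1128;0 0 0 0 0.041 0 0.1128;0 0 0 0 0.041 0 0.1128;0 0 0 0 0.041 0 0.1128;0 0 0 0 0.041 0 0.1128;0 0 0 0 0.041 0 0.1128;0 0 0 0 0.041 0 0.1128",
)

```text
time_s: 9.63
position: [0.4915, -0.1373, 0.3332]
tool_rot: [[0.445, -0.28, 0.851], [-0.275, 0.861, 0.428], [-0.852, -0.424, 0.306]]
ft_force: [0.3, 0.5, -2.1]
grip_width: 0.047
gripper_force: 46.2
```

Request:
servo_tool(
  deltas="0 0 0 0 0.041 0 0.1128;0 0 0 0 0.041 0 0.1128;0 0 0 0 0.041 0 0.1128;0 0 0 0 0.028 0 0.079;0 0 0 0 0 0 0;0 0 0 0 0 0 0;0 0 0 0 0 0 0;0 0 0 0 0 0 0",
)

```text
time_s: 10.3
position: [0.4915, -0.1374, 0.3339]
tool_rot: [[0.323, -0.309, 0.895], [0.101, 0.951, 0.292], [-0.941, -0.004, 0.339]]
ft_force: [-0.3, 0.9, -1.8]
grip_width: 0.0466
gripper_force: 46.3
```

```bash
python3 s.py;python3 look.py side inv.png 200,60,390,200 4
```

```text
10.3 q [-59.57, 27.59, 125.53, 109.92, 102.18, 116.64] p [0.4915, -0.1374, 0.3339] R [[0.323, -0.309, 0.895], [0.101, 0.951, 0.292], [-0.941, -0.004, 0.339]] w 0.0466 gf 46.3 F [-0.3, 0.9, -1.8]
```

View pics/inv.png

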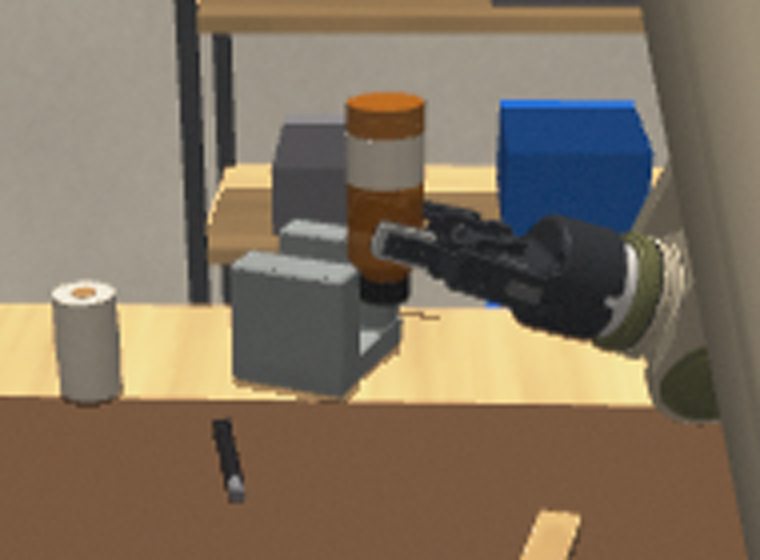

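The bottle is fully inverted, cap down at crop (385,290) and foot up at (385,105). I'll turn it back upright with the same turn reversed.

Request:
servo_tool(
  deltas="0 0 0 0 -0.028 0 -0.079;0 0 0 0 -0.041 0 -0.1128;0 0 0 0 -0.041 0 -0.1128;0 0 0 0 -0.041 0 -0.1128;0 0 0 0 -0.041 0 -0.1128;0 0 0 0 -0.041 0 -0.1128;0 0 0 0 -0.041 0 -0.1128;0 0 0 0 -0.041 0 -0.1128",
)

```text
time_s: 11.02
position: [0.4913, -0.1374, 0.3338]
tool_rot: [[0.556, -0.186, 0.81], [-0.613, 0.566, 0.551], [-0.561, -0.803, 0.201]]
ft_force: [0.4, -0.0, -1.7]
grip_width: 0.0471
gripper_force: 46.2
```

Request:
servo_tool(
  deltas="0 0 0 0 -0.041 0 -0.1128;0 0 0 0 -0.041 0 -0.1128;0 0 0 0 -0.041 0 -0.1128;0 0 0 0 -0.041 0 -0.1128;0 0 0 0 -0.041 0 -0.1128;0 0 0 0 -0.041 0 -0.1128;0 0 0 0 -0.041 0 -0.1128;0 0 0 0 -0.041 0 -0.1128",
)

```text
time_s: 11.68
position: [0.4913, -0.1373, 0.3339]
tool_rot: [[0.601, 0.095, 0.793], [-0.742, -0.302, 0.598], [0.296, -0.949, -0.111]]
ft_force: [-0.5, -0.4, -2.9]
grip_width: 0.0468
gripper_force: 46.1
```

Request:
servo_tool(
  deltas="0 0 0 0 -0.041 0 -0.1128;0 0 0 0 -0.041 0 -0.1128;0 0 0 0 -0.041 0 -0.1128;0 0 0 0 -0.041 0 -0.1128;0 0 0 0 -0.041 0 -0.1128;0 0 0 0 -0.041 0 -0.1128;0 0 0 0 -0.041 0 -0.1128;0 0 0 0 -0.041 0 -0.1128",
)

```text
time_s: 12.35
position: [0.4912, -0.1371, 0.334]
tool_rot: [[0.411, 0.295, 0.863], [-0.148, -0.912, 0.383], [0.9, -0.285, -0.331]]
ft_force: [1.0, -0.1, -1.5]
grip_width: 0.0466
gripper_force: 46.2
```

Request:
servo_tool(
  deltas="0 0 0 0 -0.041 0 -0.1128;0 0 0 0 -0.041 0 -0.1128;0 0 0 0 -0.021 0 -0.059;0 0 0 0 0 0 0;0 0 0 0 0 0 0",
)

```text
time_s: 12.77
position: [0.4912, -0.1368, 0.334]
tool_rot: [[0.326, 0.309, 0.893], [0.111, -0.951, 0.289], [0.939, 0.005, -0.345]]
ft_force: [-0.5, 0.2, -1.8]
grip_width: 0.047
gripper_force: 46.1
```

```bash
python3 s.py; cat > p2.py <<'E'
from plan import *
from h import cloud,shot
o=env.observe();p=np.array(o["position"]);R0=np.array(o["tool_rot"])
# bottle axis in hand, from depth (lower body, below fingers)
for n in("side","top"):
    w=cloud(shot(n));g=p-.022*R0[:,2]
    m=(np.hypot(w[...,0]-g[0],w[...,1]-g[1])<.05)&(w[...,2]>g[2]-.075)&(w[...,2]<g[2]-.025);a=w[m]
    if len(a)>20:
        def f(x): return np.hypot(a[:,0]-x[0]-x[2]*(a[:,2]-g[2]),a[:,1]-x[1]-x[3]*(a[:,2]-g[2]))-.024
        s=least_squares(lambda x:np.r_[f(x),.002*x[2:]],[g[0],g[1],0,0],loss="soft_l1",f_scale=.002);c=s.x;print(n,len(a),"axis at grasp",c,"rel tcp (world)",c[:2]-p[:2],"tool y off mm",1000*(R0.T@np.r_[c[:2]-g[:2],0]))
        b=w[(np.hypot(w[...,0]-g[0],w[...,1]-g[1])<.05)];b=b[b[:,2]<g[2]-.03];print("lowest",np.sort(b[:,2])[:5]-p[2])
K=np.array([.4825,.2598,.094])
for az in(18,30,40,50):
    R=H(az);d=R[:,2];g=.022;print(az)
    plan([("up",p+[0,.0,.04],R0),("turn",p+[0,.0,.04],R),("over",K+d*g+[0,0,.24],R),("place",K+d*g,R),("retreat",K+d*(g-.10),R)])
E
python3 p2.py
```

```text
12.767 q [-59.43, 4.42, 110.85, 76.28, 70.54, -20.98] p [0.4912, -0.1368, 0.334] R [[0.326, 0.309, 0.893], [0.111, -0.951, 0.289], [0.939, 0.005, -0.345]] w 0.047 gf 46.1 F [-0.5, 0.2, -1.8]
side 355 axis at grasp [ 0.4754 -0.1413  0.0112 -0.0296] rel tcp (world) [-0.0158 -0.0045] tool y off mm [ 1.4781 -0.5793  4.0187]
lowest [-0.3373 -0.3372 -0.337  -0.3369 -0.3369]
18
up turn [ 0.0004 -0.0001 -0.0003] |0.001| shift [ 37.6  -0.3 -13.8] to [ 0.4912 -0.1368  0.374 ] q [-60.   1. 106.  74.  73. -13.] q4 74.0 76.0 maxstep 0.8 bad 6e-23
turn turn [0.0015 0.0027 0.0052] |0.006| shift [0. 0. 0.] to [ 0.4912 -0.1368  0.374 ] q [-60.   1. 106.  74.  73. -13.] q4 74.0 74.0 maxstep 0.0 bad 2e-27
over turn [0. 0. 0.] |0.000| shift [   1.5 -379.9  143.1] to [0.5022 0.2662 0.3265] q [ 14.   5. 113. 155.  10. -67.] q4 74.0 155.0 maxstep 36.0 bad 4e-04
place turn [0. 0. 0.] |0.000| shift [-225.5    0.    82.1] to [0.5022 0.2662 0.0865] q [ 15.  40. 129. 176.  60. -89.] q4 155.0 176.0 maxstep 9.2 bad 4e-04
retreat turn [0. 0. 0.] |0.000| shift [  -0.    0. -100.] to [0.4128 0.2372 0.1207] q [ 14.  
[... 1737 characters left out ...]
  0.374 ] q [-60.   1. 106.  74.  73. -13.] q4 74.0 76.0 maxstep 0.8 bad 6e-23
turn turn [ 0.526   0.0041 -0.1867] |0.558| shift [0. 0. 0.] to [ 0.4912 -0.1368  0.374 ] q [-58.  15.  90.  66. 102. -20.] q4 66.0 73.0 maxstep 3.2 bad 4e-22
over turn [0. 0. 0.] |0.000| shift [  64.4 -261.6  315.9] to [0.4958 0.2756 0.3265] q [ -5.   7. 110.  85.  50. -18.] q4 66.0 85.0 maxstep 7.2 bad 4e-22
place turn [0. 0. 0.] |0.000| shift [-225.5    0.    82.1] to [0.4958 0.2756 0.0865] q [ -5.  40. 126. 120.  62. -77.] q4 85.0 120.0 maxstep 6.4 bad 7e-25
retreat turn [0. 0. 0.] |0.000| shift [   0.    0. -100.] to [0.4354 0.2037 0.1207] q [-21.  35. 137. 106.  68. -82.] q4 106.0 120.0 maxstep 2.0 bad 4e-18
```

Request:
servo_tool(
  deltas="0 0 0 0 0.111 0.001 -0.039;0 0 0 0 0.111 0.001 -0.039;0 0 0 0 0.111 0.001 -0.039;0 0 0 0 0.111 0.001 -0.039;0 0 0 0 0 0 0",
)

```text
time_s: 13.28
position: [0.4923, -0.1396, 0.3333]
tool_rot: [[0.242, 0.709, 0.663], [0.243, -0.705, 0.666], [0.94, -0.0, -0.342]]
ft_force: [-1.0, 0.1, -2.6]
grip_width: 0.0469
gripper_force: 46.4
```

```bash
cat > p3.py <<'E'
from plan import *
K=np.array([.4825,.2598,0]);a=np.radians(45);h=np.array([np.cos(a),np.sin(a),0]);R=H(45,20.1)
T=K+.0175*h
plan([("over",T+[0,0,.32],R),("low",T+[0,0,.15],R),("place",T+[0,0,.087],R),("back",T+[0,0,.087]-R[:,2]*.09,R)])
E
python3 s.py;python3 p3.py
```

```text
13.283 q [-59.26, 15.6, 96.2, 66.02, 95.17, -25.45] p [0.4923, -0.1396, 0.3333] R [[0.242, 0.709, 0.663], [0.243, -0.705, 0.666], [0.94, -0.0, -0.342]] w 0.0469 gf 46.4 F [-1.0, 0.1, -2.6]
over turn [-0.0026 -0.0014  0.0007] |0.003| shift [  88.2 -289.4  279.7] to [0.4949 0.2722 0.32  ] q [ -3.   6. 112.  89.  44. -20.] q4 66.0 89.0 maxstep 7.5 bad 8e-23
low turn [0. 0. 0.] |0.000| shift [-159.6    0.    58.4] to [0.4949 0.2722 0.15  ] q [ -3.  29. 126. 121.  55. -67.] q4 89.0 121.0 maxstep 5.0 bad 8e-23
place turn [0. 0. 0.] |0.000| shift [-59.2   0.   21.7] to [0.4949 0.2722 0.087 ] q [ -3.  40. 128. 128.  62. -80.] q4 121.0 128.0 maxstep 1.5 bad 1e-22
back turn [0. 0. 0.] |0.000| shift [  0.   0. -90.] to [0.4351 0.2124 0.1179] q [-17.  36. 140. 116.  68. -86.] q4 116.0 128.0 maxstep 1.7 bad 5e-18
```

Request:
servo_tool(
  deltas="0 3.2 -10.4 10 0 0 0;0 6.3 -20.7 20 0 0 0;0 6.3 -20.7 20 0 0 0;0 6.3 -20.7 20 0 0 0;0 6.3 -20.7 20 0 0 0;0 6.3 -20.7 20 0 0 0;0 6.3 -20.7 20 0 0 0;0 6.3 -20.7 20 0 0 0",
)

```text
time_s: 13.95
position: [0.4922, 0.0851, 0.3267]
tool_rot: [[0.244, 0.704, 0.667], [0.241, -0.71, 0.662], [0.94, -0.001, -0.342]]
ft_force: [1.0, -0.2, -1.5]
grip_width: 0.0467
gripper_force: 46.4
```

Request:
servo_tool(
  deltas="0 6.3 -20.7 20 0 0 0;0 6.3 -20.7 20 0 0 0;0 6.3 -20.7 20 0 0 0;0 6.3 -20.7 20 0 0 0;0 6.3 -20.7 20 0 0 0;0 6.3 -20.7 20 0 0 0;0 3 -10 9 0 0 0;0 0 0 0 0 0 0",
)

```text
time_s: 14.62
position: [0.492, 0.2766, 0.3206]
tool_rot: [[0.243, 0.708, 0.663], [0.242, -0.706, 0.665], [0.939, -0.001, -0.343]]
ft_force: [-0.9, -0.1, -1.6]
grip_width: 0.0465
gripper_force: 46.6
```

Request:
servo_tool(
  deltas="0 -20 0 7.3 0 0 0;0 -20 0 7.3 0 0 0;0 -20 0 7.3 0 0 0;0 -20 0 7.3 0 0 0;0 -20 0 7.3 0 0 0;0 -20 0 7.3 0 0 0;0 -20 0 7.3 0 0 0;0 0 0 0 0 0 0",
)

```text
time_s: 15.28
position: [0.4935, 0.2729, 0.1685]
tool_rot: [[0.25, 0.704, 0.665], [0.242, -0.71, 0.661], [0.938, -0.004, -0.348]]
ft_force: [0.2, 0.0, -1.6]
grip_width: 0.0471
gripper_force: 46.6
```

```bash
python3 s.py; cat > p4.py <<'E'
from h import *
from scipy.optimize import least_squares
np.set_printoptions(precision=4,suppress=True)
o=env.observe();t=np.array(o["position"]);R0=np.array(o["tool_rot"]);h=R0[:2,2]/np.linalg.norm(R0[:2,2]);c0=t[:2]-.0175*h
print("expect axis",c0)
for n in("top","side"):
    p=shot(n);w=cloud(p)
    def near(c,r,z0,z1):
        m=(np.hypot(w[...,0]-c[0],w[...,1]-c[1])<r)&(w[...,2]>z0)&(w[...,2]<z1);return w[m]
    a=near((.5167,.155),.18,.038,.052);print(n,"walls",len(a),cv2.minAreaRect(a[:,:2].astype(np.float32)))
    for z0,z1 in((-.068,-.045),(-.045,-.02),(-.068,-.02),(.02,.06)):
        a=near(c0,.04,t[2]+z0,t[2]+z1)
        rr=.024 if z1<.02 else .0165
        if z1>.02: a=a[a[:,2]>t[2]+.038]
        if len(a)>10:
            f=least_squares(lambda x:np.hypot(a[:,0]-x[0],a[:,1]-x[1])-rr,c0,loss="soft_l1",f_scale=.001);print(z0,z1,len(a),f.x,np.median(abs(f.fun)),"mean",a.mean(0))
    if n=="side": save(p,"low.png",(200,200,360,340),4)
E
python3 p4.py; python3 p3.py|tail -3
```

```text
15.283 q [-2.65, 25.75, 124.63, 118.73, 52.02, -62.2] p [0.4935, 0.2729, 0.1685] R [[0.25, 0.704, 0.665], [0.242, -0.71, 0.661], [0.938, -0.004, -0.348]] w 0.0471 gf 46.6 F [0.2, 0.0, -1.6]
expect axis [0.4811 0.2606]
top walls 224 ((0.5172799229621887, 0.15414683520793915), (0.07277751713991165, 0.2927108407020569), 17.994155883789062)
-0.068 -0.045 15 [0.4807 0.2609] 0.00023125543298699314 mean [0.4639 0.2472 0.1136]
-0.045 -0.02 27 [0.4815 0.2601] 0.0003434925502893149 mean [0.4675 0.2447 0.1374]
-0.068 -0.02 42 [0.4812 0.2604] 0.00040812477246524037 mean [0.4662 0.2456 0.1289]
0.02 0.06 132 [0.4843 0.2593] 0.00439175271429015 mean [0.4839 0.2579 0.217 ]
side walls 596 ((0.5162391662597656, 0.15670865774154663), (0.07239708304405212, 0.2953553795814514), 18.103910446166992)
-0.068 -0.045 205 [0.48   0.2632] 0.0005722951328534266 mean [0.4792 0.2825 0.1121]
-0.045 -0.02 256 [0.4805 0.263 ] 0.00060434974140516 mean [0.4799 0.2819 0.1362]
-0.068 -0.02 461 [0.4803 0.2631] 0.0005928037890205289 mean [0.4796 0.2822 0.1254]
0.02 0.06 253 [0.4832 0.2609] 0.0015505288626590681 mean [0.4829 0.2668 0.2176]
low turn [0. 0. 0.] |0.000| shift [-159.6    0.    58.4] to [0.4949 0.2722 0.15  ] q [ -3.  29. 126. 121.  55. -67.] q4 89.0 121.0 maxstep 5.0 bad 2e-19
place turn [0. 0. 0.] |0.000| shift [-59.2   0.   21.7] to [0.4949 0.2722 0.087 ] q [ -3.  40. 128. 128.  62. -80.] q4 121.0 128.0 maxstep 1.5 bad 1e-22
back turn [0. 0. 0.] |0.000| shift [  0.   0. -90.] to [0.4351 0.2124 0.1179] q [-17.  36. 140. 116.  68. -86.] q4 116.0 128.0 maxstep 1.7 bad 5e-18
```

View pics/low.png

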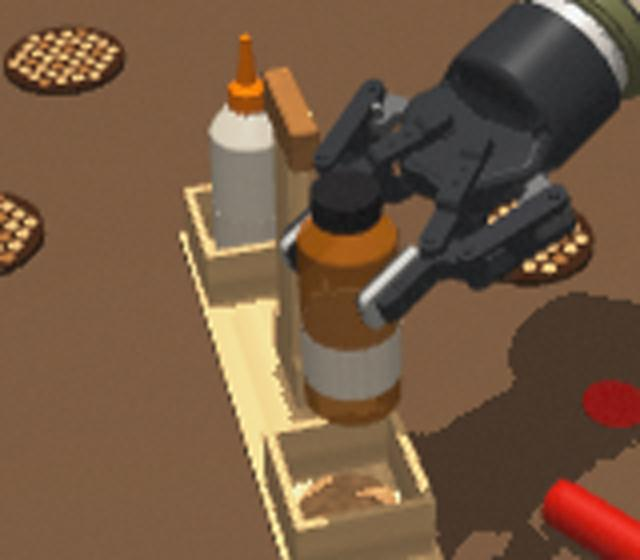

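The bottle hangs upright over the pocket with the cork, crop (350,490). Both cameras agree it needs about +2.6 mm along tool y. I'll lower it with that correction.

Request:
servo_tool(
  deltas="0 0 2.6 0 0 0 0;0 -12 0 4.4 0 0 0;0 -12 0 4.4 0 0 0;0 -12 0 4.4 0 0 0;0 -12 0 4.4 0 0 0;0 -12 0 4.4 0 0 0;0 -11 0 4.1 0 0 0;0 0 0 0 0 0 0",
)

```text
time_s: 16.05
position: [0.4965, 0.2722, 0.0961]
tool_rot: [[0.242, 0.706, 0.666], [0.242, -0.708, 0.663], [0.94, 0.001, -0.342]]
ft_force: [0.8, -0.4, -1.5]
grip_width: 0.0464
gripper_force: 46.6
```

Request:
servo_tool(
  deltas="0 -1.5 0 0.5 0 0 0;0 -1 0 0.4 0 0 0;0 -1 0 0.4 0 0 0;0 0 0 0 0 0 0;0 0 0 0 0 0 0",
)

```text
time_s: 16.47
position: [0.496, 0.2726, 0.0932]
tool_rot: [[0.241, 0.707, 0.666], [0.242, -0.708, 0.664], [0.94, 0.002, -0.342]]
ft_force: [0.7, 0.5, -2.0]
grip_width: 0.0468
gripper_force: 46.6
```

```bash
python3 s.py; python3 p4.py
```

```text
16.467 q [-2.81, 39.22, 127.61, 127.71, 61.54, -79.03] p [0.496, 0.2726, 0.0932] R [[0.241, 0.707, 0.666], [0.242, -0.708, 0.664], [0.94, 0.002, -0.342]] w 0.0468 gf 46.6 F [0.7, 0.5, -2.0]
expect axis [0.4836 0.2602]
top walls 219 ((0.5169615745544434, 0.1538994163274765), (0.0727192759513855, 0.29243341088294983), 18.128267288208008)
-0.068 -0.045 29 [0.4735 0.2629] 0.003465040251265778 mean [0.4683 0.2477 0.0405]
-0.045 -0.02 22 [0.4845 0.2597] 0.00041889427182388757 mean [0.469  0.2455 0.0614]
-0.068 -0.02 51 [0.4837 0.2601] 0.0009170610698703563 mean [0.4686 0.2467 0.0495]
0.02 0.06 117 [0.4865 0.2581] 0.004028889502709566 mean [0.486  0.2576 0.1417]
side walls 636 ((0.5162319540977478, 0.1565905660390854), (0.07301941514015198, 0.2948403060436249), 18.129283905029297)
-0.068 -0.045 428 [0.4797 0.269 ] 0.006403092226896391 mean [0.482  0.2761 0.0391]
-0.045 -0.02 224 [0.4831 0.2621] 0.0005695548562666321 mean [0.4827 0.2811 0.0613]
-0.068 -0.02 652 [0.4827 0.2631] 0.002313742564894085 mean [0.4822 0.2778 0.0467]
0.02 0.06 225 [0.4851 0.26  ] 0.0023715126752418877 mean [0.485  0.2655 0.1411]
```

Request:
servo_tool(
  deltas="0 -1.4 0 0.5 0 0 0;0 -1.4 0 0.5 0 0 0;0 -1.4 0 0.5 0 0 0;0 0 0 0 0 0 0",
)

```text
time_s: 16.9
position: [0.4959, 0.2725, 0.0878]
tool_rot: [[0.242, 0.706, 0.665], [0.242, -0.708, 0.664], [0.939, 0.001, -0.343]]
ft_force: [-0.3, 0.3, -1.3]
grip_width: 0.0471
gripper_force: 46.6
```

Request:
servo_tool(
  deltas="0 -1 0 0.4 0 0 0;0 0 0 0 0 0 0;0 0 0 0 0 0 0",
)

```text
time_s: 17.15
position: [0.4959, 0.2726, 0.087]
tool_rot: [[0.242, 0.706, 0.665], [0.242, -0.708, 0.664], [0.94, 0.001, -0.342]]
ft_force: [-0.1, 0.7, -2.3]
grip_width: 0.0464
gripper_force: 46.6
```

Request:
servo_tool(
  deltas="0 -1 0 0.4 0 0 0;0 0 0 0 0 0 0;0 0 0 0 0 0 0",
)

```text
time_s: 17.4
position: [0.496, 0.2726, 0.0861]
tool_rot: [[0.241, 0.707, 0.665], [0.242, -0.708, 0.664], [0.94, 0.001, -0.342]]
ft_force: [-0.4, -0.6, -0.5]
grip_width: 0.0472
gripper_force: 46.6
```

Request:
servo_tool(
  deltas="0 -1 0 0.4 0 0 0;0 0 0 0 0 0 0;0 0 0 0 0 0 0",
)

```text
time_s: 17.65
position: [0.4962, 0.2729, 0.086]
tool_rot: [[0.239, 0.707, 0.666], [0.241, -0.707, 0.665], [0.941, 0.002, -0.339]]
ft_force: [-2.6, 0.2, 6.9]
grip_width: 0.0465
gripper_force: 46.7
```

Request:
servo_tool(
  deltas="0 -0.7 0 0.2 0 0 0;0 0 0 0 0 0 0;0 0 0 0 0 0 0",
)

```text
time_s: 17.9
position: [0.4962, 0.273, 0.086]
tool_rot: [[0.237, 0.707, 0.666], [0.24, -0.707, 0.665], [0.941, 0.002, -0.337]]
ft_force: [-2.6, 0.6, 10.2]
grip_width: 0.0465
gripper_force: 46.7
```

It seated at 86 mm, as predicted. I'll relieve the push, release, and look before backing off.

Request:
servo_tool(
  deltas="0 1.2 0 -0.4 0 0 0;0 0 0 0 0 0 0;0.65 0 0 0 0 0 0;0.75 0 0 0 0 0 0;0.85 0 0 0 0 0 0;1 0 0 0 0 0 0;1 0 0 0 0 0 0;1 0 0 0 0 0 0",
)

```text
time_s: 18.57
position: [0.496, 0.2726, 0.0854]
tool_rot: [[0.242, 0.706, 0.665], [0.242, -0.708, 0.664], [0.94, 0.001, -0.342]]
ft_force: [-0.1, 0.2, 0.7]
grip_width: 0.0854
gripper_force: 0.0
```

Request:
servo_tool(
  deltas="1 0 0 0 0 0 0;1 0 0 0 0 0 0;1 0 0 -8 0 0 0;1 0 0 -16 0 0 0;1 0 0 -16 0 0 0;1 0 0 -16 0 0 0;1 0 0 -16 0 0 0;1 0 0 0 0 0 0",
)

```text
time_s: 19.23
position: [0.4468, 0.2236, 0.1107]
tool_rot: [[0.244, 0.705, 0.666], [0.241, -0.709, 0.662], [0.939, -0.001, -0.343]]
ft_force: [-0.3, -0.2, -0.9]
grip_width: 0.0853
gripper_force: 0.0
```

```bash
python3 s.py; cat > p5.py <<'E'
from h import *
from scipy.optimize import least_squares
np.set_printoptions(precision=4,suppress=True)
for n in("top","side"):
    p=shot(n);w=cloud(p)
    def near(c,r,z0,z1):
        m=(np.hypot(w[...,0]-c[0],w[...,1]-c[1])<r)&(w[...,2]>z0)&(w[...,2]<z1);return w[m]
    a=near((.5167,.155),.18,.038,.052);print(n,"walls",cv2.minAreaRect(a[:,:2].astype(np.float32)))
    a=near((.5167,.155),.05,.19,.215);print("bar",len(a),cv2.minAreaRect(a[:,:2].astype(np.float32)))
    for z0,z1 in((.055,.08),(.08,.105)):
        a=near((.4835,.2595),.035,z0,z1)
        f=least_squares(lambda x:np.hypot(a[:,0]-x[0],a[:,1]-x[1])-.024,(.4835,.2595),loss="soft_l1",f_scale=.001);print(z0,len(a),f.x)
    if n=="side": save(p,"placed.png",(190,190,390,340),4)
E
python3 p5.py
cat > p6.py <<'E'
from plan import *
o=env.observe();p=np.array(o["position"]);R0=np.array(o["tool_rot"])
G=np.array([.5167,.1552,.187-.019]);yaw=np.radians(18.1);cx=np.array([np.cos(yaw),np.sin(yaw),0])
for s in(1,-1):
    y=s*cx;z=-U;R=np.c_[np.cross(y,z),y,z];print(s)
    plan([("up",p+[-.06,-.02,.25],R0),("turn",p+[-.06,-.02,.25],R),("over",G+[0,0,.12],R),("grip",G,R),("lift",G+[0,0,.1],R)])
E
python3 p6.py
```

```text
19.233 q [-13.87, 37.22, 137.51, 119.51, 67.28, -85.09] p [0.4468, 0.2236, 0.1107] R [[0.244, 0.705, 0.666], [0.241, -0.709, 0.662], [0.939, -0.001, -0.343]] w 0.0853 gf 0.0 F [-0.3, -0.2, -0.9]
top walls ((0.5176655650138855, 0.15336750447750092), (0.0724189355969429, 0.29129377007484436), 17.817195892333984)
bar 150 ((0.5170912146568298, 0.1537897288799286), (0.01692214421927929, 0.06388173252344131), 18.76982307434082)
0.055 34 [0.4832 0.2616]
0.08 33 [0.483  0.2618]
side walls ((0.5164972543716431, 0.15628477931022644), (0.07255452871322632, 0.2951347827911377), 18.14637565612793)
bar 173 ((0.5162733793258667, 0.15653277933597565), (0.016717884689569473, 0.06605986505746841), 18.07377815246582)
0.055 219 [0.4821 0.263 ]
0.08 226 [0.482  0.2628]
1
up turn [0. 0. 0.] |0.000| shift [ 215.6  -27.9 -138.8] to [0.3884 0.2043 0.3602] q [-24. -13. 120.  76.  64. -11.] q4 76.0 120.0 maxstep 8.4 bad 2e-19
turn turn [ 0.6713 -1.0883 -0.9571] |1.597| shift [0. 0. 0.] to [0.3884 0.2043 0.3602] q [12.  6. 74.  0. 99. -6.] q4 0.0 67.0 maxstep 8.5 bad 1e-27
over turn [0. 0. 0.] |0.000| shift [-8
[... 460 characters left out ...]
.8] to [0.3884 0.2043 0.3602] q [-24. -13. 120.  76.  64. -11.] q4 76.0 120.0 maxstep 8.4 bad 2e-19
turn turn [-1.2183 -0.7515  1.7414] |2.254| shift [0. 0. 0.] to [0.3884 0.2043 0.3602] q [  8.   5.  76.   3.  99. 165.] q4 -6.0 69.0 maxstep 33.3 bad 1e-02
over turn [0. 0. 0.] |0.000| shift [  86.5 -106.7   72.2] to [0.5167 0.1552 0.288 ] q [  4.  19.  70.   0.  92. 165.] q4 0.0 3.0 maxstep 1.4 bad 1e-02
grip turn [0. 0. 0.] |0.000| shift [  0.   0. 120.] to [0.5167 0.1552 0.168 ] q [  4.  24.  82.   0.  74. 165.] q4 0.0 0.0 maxstep 1.8 bad 1e-04
lift turn [0. 0. 0.] |0.000| shift [   0.    0. -100.] to [0.5167 0.1552 0.268 ] q [  4.  19.  72.   0.  89. 165.] q4 0.0 0.0 maxstep 1.5 bad 1e-04
```

View pics/placed.png

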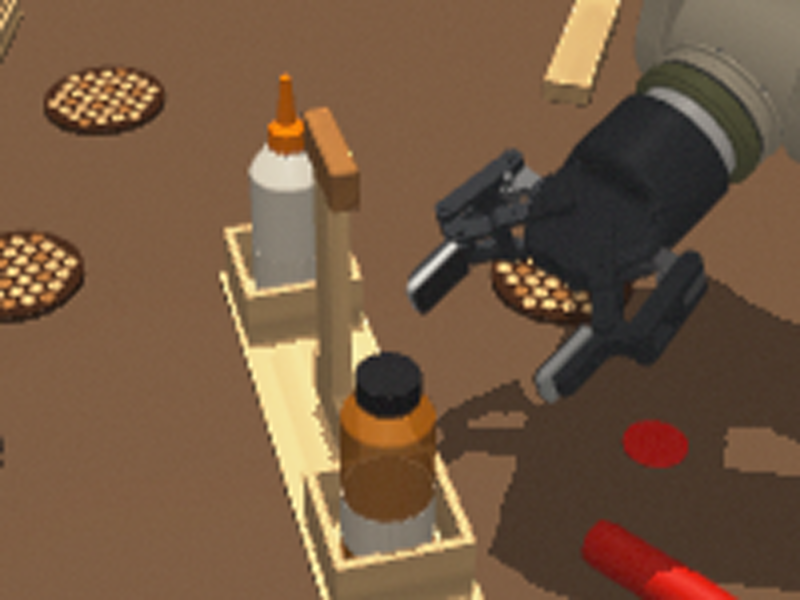

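The bottle stands upright in the pocket, crop (390,450), and the gripper is clear. I'll rise and turn the tool down for the handle.

Request:
servo_tool(
  deltas="1 12 -1.5 -8 0 0 0;1 24 -3.1 -15.4 0 0 0;1 24 -3.1 -15.4 0 0 0;1 24 -3.1 -15.4 0 0 0;1 24 -3.1 -15.4 0 0 0;1 24 -3.1 -15.4 0 0 0;1 24 -3.1 -15.4 0 0 0;1 24 -3.1 -15.4 0 0 0",
)

```text
time_s: 20.0
position: [0.3973, 0.2086, 0.3206]
tool_rot: [[0.241, 0.707, 0.665], [0.243, -0.707, 0.664], [0.94, 0.002, -0.342]]
ft_force: [1.0, 0.1, -0.5]
grip_width: 0.0854
gripper_force: 0.0
```

Request:
servo_tool(
  deltas="1 24 -3.1 -15.4 0 0 0;1 12 -1.5 -8 0 0 0;1 0 0 0 0.048 -0.0777 -0.0684;1 0 0 0 0.048 -0.0777 -0.0684;1 0 0 0 0.048 -0.0777 -0.0684;1 0 0 0 0.048 -0.0777 -0.0684;1 0 0 0 0.048 -0.0777 -0.0684;1 0 0 0 0.048 -0.0777 -0.0684",
)

```text
time_s: 20.67
position: [0.3881, 0.2049, 0.3612]
tool_rot: [[0.129, 0.936, 0.326], [0.762, -0.304, 0.571], [0.634, 0.175, -0.753]]
ft_force: [-0.8, -0.9, -0.1]
grip_width: 0.0854
gripper_force: 0.0
```

Request:
servo_tool(
  deltas="1 0 0 0 0.048 -0.0777 -0.0684;1 0 0 0 0.048 -0.0777 -0.0684;1 0 0 0 0.048 -0.0777 -0.0684;1 0 0 0 0.048 -0.0777 -0.0684;1 0 0 0 0.048 -0.0777 -0.0684;1 0 0 0 0.048 -0.0777 -0.0684;1 0 0 0 0.048 -0.0777 -0.0684;1 0 0 0 0.048 -0.0777 -0.0684",
)

```text
time_s: 21.33
position: [0.3881, 0.2056, 0.3611]
tool_rot: [[-0.317, 0.948, -0.0], [0.948, 0.317, -0.003], [-0.003, -0.001, -1.0]]
ft_force: [0.9, -1.1, 0.1]
grip_width: 0.0852
gripper_force: 0.0
```

Request:
servo_tool(
  deltas="1 0 0 0 0 0 0;1 0 0 0 0 0 0",
)

```text
time_s: 21.5
position: [0.3879, 0.206, 0.3603]
tool_rot: [[-0.315, 0.949, -0.001], [0.949, 0.315, 0.003], [0.003, 0.0, -1.0]]
ft_force: [-0.0, 0.3, 0.3]
grip_width: 0.0856
gripper_force: 0.0
```

```bash
python3 s.py; cat > p7.py <<'E'
from plan import *
G=np.array([.5167,.1550,.187-.020]);yaw=np.radians(18.1);y=np.array([np.cos(yaw),np.sin(yaw),0]);z=-U;R=np.c_[np.cross(y,z),y,z]
plan([("over",G+[0,0,.10],R),("grip",G,R),("lift",G+[0,0,.1],R)])
E
python3 p7.py
```

```text
21.5 q [12.35, 6.45, 74.42, 0.16, 99.14, -5.95] p [0.3879, 0.206, 0.3603] R [[-0.315, 0.949, -0.001], [0.949, 0.315, 0.003], [0.003, 0.0, -1.0]] w 0.0856 gf 0.0 F [-0.0, 0.3, 0.3]
over turn [ 0.0002 -0.0028  0.0041] |0.005| shift [-88.5 106.6  93.3] to [0.5167 0.155  0.267 ] q [  4.  19.  72.   0.  89. -14.] q4 -0.0 0.0 maxstep 1.4 bad 2e-22
grip turn [0. 0. 0.] |0.000| shift [  0.   0. 100.] to [0.5167 0.155  0.167 ] q [  4.  24.  82.  -0.  74. -14.] q4 -0.0 0.0 maxstep 1.5 bad 3e-23
lift turn [0. 0. 0.] |0.000| shift [   0.    0. -100.] to [0.5167 0.155  0.267 ] q [  4.  19.  72.   0.  89. -14.] q4 -0.0 0.0 maxstep 1.5 bad 4e-23
```

Request:
servo_tool(
  deltas="1 -8 10 4 0 -0.0028 0.004;1 -16 19.3 14 0 0 0;1 -16 19.3 15 0 0 0;1 -16 19.3 20 0 0 0;1 -16 19.3 20 0 0 0;1 -16 19.3 20 0 0 0;1 0 0 0 0 0 0;1 0 0 0 0 0 0",
)

```text
time_s: 22.17
position: [0.5172, 0.1521, 0.2665]
tool_rot: [[-0.306, 0.952, -0.002], [0.952, 0.306, -0.001], [-0.001, -0.002, -1.0]]
ft_force: [-0.2, -0.1, -0.1]
grip_width: 0.0853
gripper_force: 0.0
```

Request:
servo_tool(
  deltas="1 0 0 10 0 0 0;1 0 0 20 0 0 0;1 0 0 20 0 0 0;1 0 0 20 0 0 0;1 0 0 20 0 0 0;1 0 0 10 0 0 0;1 0 0 0 0 0 0;1 0 0 0 0 0 0",
)

```text
time_s: 22.83
position: [0.5166, 0.1534, 0.169]
tool_rot: [[-0.309, 0.951, 0.002], [0.951, 0.309, -0.002], [-0.002, 0.001, -1.0]]
ft_force: [0.4, 0.4, 0.5]
grip_width: 0.0855
gripper_force: 0.0
```

```bash
python3 p7.py|sed -n 2p; python3 s.py
```

```text
grip turn [0. 0. 0.] |0.000| shift [  0.   0. 100.] to [0.5167 0.155  0.167 ] q [  4.  24.  82.  -0.  74. -14.] q4 -0.0 0.0 maxstep 1.5 bad 3e-23
22.833 q [3.99, 23.76, 82.14, -0.1, 73.99, -13.96] p [0.5166, 0.1534, 0.169] R [[-0.309, 0.951, 0.002], [0.951, 0.309, -0.002], [-0.002, 0.001, -1.0]] w 0.0855 gf 0.0 F [0.4, 0.4, 0.5]
```

Request:
servo_tool(
  deltas="1 1.5 0 1 0 0 0;0 0 0 0 0 0 0;0 0 0 0 0 0 0;0 0 0 0 0 0 0;0 0 0 0 0 0 0;0 0 0 0 0 0 0;0 0 0 0 0 0 0;0 0 0 0 0 0 0",
  newtons=90,
)

```text
time_s: 23.5
position: [0.5162, 0.1547, 0.1671]
tool_rot: [[-0.309, 0.951, 0.001], [0.951, 0.309, -0.002], [-0.002, -0.0, -1.0]]
ft_force: [-1.8, -0.6, 2.9]
grip_width: 0.0146
gripper_force: 89.3
```

Request:
servo_tool(
  deltas="0 0 0 0 0 0 0;0 0 0 0 0 0 0;0 0 0 0 0 0 0;0 0 0 -1 0 0 0;0 0 0 -2 0 0 0;0 0 0 -3 0 0 0;0 0 0 -3 0 0 0;0 0 0 0 0 0 0",
)

```text
time_s: 24.17
position: [0.5163, 0.1548, 0.1761]
tool_rot: [[-0.309, 0.951, 0.001], [0.951, 0.309, -0.002], [-0.002, 0.0, -1.0]]
ft_force: [-0.3, -0.2, -6.8]
grip_width: 0.0148
gripper_force: 87.8
```

```bash
python3 s.py; python3 -c "
from rig import env;o=env.observe();print(o['wrist_torque'])"
```

```text
24.167 q [4.17, 23.4, 81.44, -0.14, 75.13, -13.82] p [0.5163, 0.1548, 0.1761] R [[-0.309, 0.951, 0.001], [0.951, 0.309, -0.002], [-0.002, 0.0, -1.0]] w 0.0148 gf 87.8 F [-0.3, -0.2, -6.8]
[-0.06349801 -0.03306622 -0.06423793]
```

Request:
servo_tool(
  deltas="0 0 0 -2 0 0 0;0 0 0 -4 0 0 0;0 0 0 -6 0 0 0;0 0 0 -7 0 0 0;0 0 0 -7 0 0 0;0 0 0 -7 0 0 0;0 0 0 -7 0 0 0;0 0 0 -7 0 0 0",
)

```text
time_s: 24.83
position: [0.5162, 0.1549, 0.2238]
tool_rot: [[-0.309, 0.951, 0.001], [0.951, 0.309, -0.002], [-0.002, 0.0, -1.0]]
ft_force: [0.6, -0.0, -6.6]
grip_width: 0.0152
gripper_force: 87.9
```

Request:
servo_tool(
  deltas="0 0 0 -7 0 0 0;0 0 0 -7 0 0 0;0 0 0 -7 0 0 0;0 0 0 -7 0 0 0;0 0 0 -7 0 0 0;0 0 0 -5 0 0 0;0 0 0 -4 0 0 0;0 0 0 -2 0 0 0",
)

```text
time_s: 25.5
position: [0.5162, 0.155, 0.2694]
tool_rot: [[-0.309, 0.951, 0.001], [0.951, 0.309, -0.002], [-0.002, 0.0, -1.0]]
ft_force: [-0.8, 0.2, -7.0]
grip_width: 0.0146
gripper_force: 87.9
```

Request:
servo_tool(
  deltas="0 0 0 0 0 0 0;0 0 0 0 0 0 0;0 0 0 0 0 0 0;0 0 0 0 0 0 0;0 0 0 0 0 0 0;0 0 0 0 0 0 0;0 0 0 0 0 0 0;0 0 0 0 0 0 0",
)

```text
time_s: 26.17
position: [0.5161, 0.155, 0.2688]
tool_rot: [[-0.309, 0.951, 0.0], [0.951, 0.309, -0.002], [-0.002, -0.0, -1.0]]
ft_force: [0.3, -0.7, -6.8]
grip_width: 0.0149
gripper_force: 87.9
```

```bash
python3 s.py; python3 - <<'E'
from h import *
p=shot("side");save(p,"end.png",(150,100,400,330),2.6);w=cloud(p)
c=np.array([.5167,.155]);yaw=np.radians(18);X=(w[...,:2]-c)@np.array([[np.cos(yaw),-np.sin(yaw)],[np.sin(yaw),np.cos(yaw)]])
for s in(1,-1):
    for xs in(1,-1):
        m=(abs(abs(X[...,1])-110)<1e9)&(s*X[...,1]>.07)&(s*X[...,1]<.15)&(xs*X[...,0]>.031)&(xs*X[...,0]<.037)&(w[...,2]>.13)&(w[...,2]<.16)
        z=w[...,2][m];print(s,xs,len(z),np.percentile(z,95) if len(z) else 0)
E
```

```text
26.167 q [4.19, 19.3, 71.96, -0.13, 88.72, -13.83] p [0.5161, 0.155, 0.2688] R [[-0.309, 0.951, 0.0], [0.951, 0.309, -0.002], [-0.002, -0.0, -1.0]] w 0.0149 gf 87.9 F [0.3, -0.7, -6.8]
1 1 129 0.14739082479067359
1 -1 89 0.14708569124386184
-1 1 77 0.14764741444212576
-1 -1 21 0.1471222762637161
```

View pics/end.png

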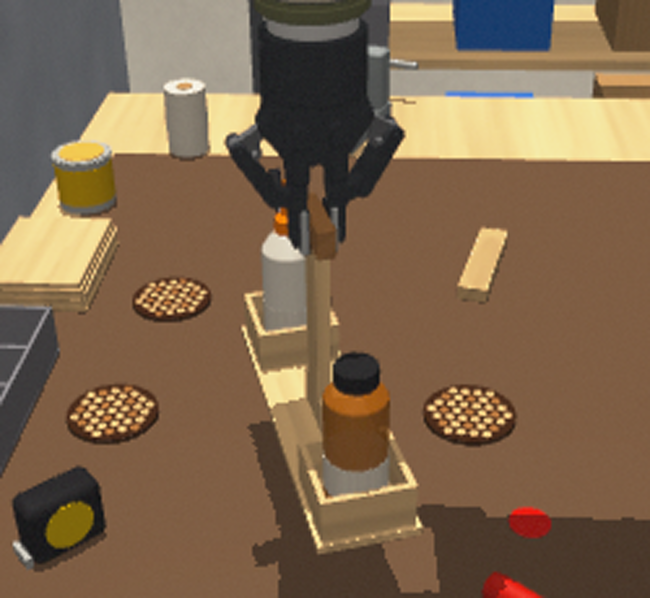

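The caddy is up about 102 mm. Its wall tops are level to within 1 mm, both bottles stand in it at crop (355,425) and (285,280), and the bystanders I can see have not moved. I'll hand it in.

```bash
python3 -c "
from rig import env;print(env.close_job())"
```

```text
the job is handed in; nothing more can be done
None
```

I inverted the stain bottle, set it upright on the cork pad in the caddy's empty pocket, and handed the job in with the arm holding the caddy level and still about 10 cm up, both bottles standing in it.

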